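# Stop the feed drive and roll down a laminate sheet

## Robot

A 6-joint arm with a two-finger parallel gripper is mounted at the origin on a cart in front of the work surface, level with it; the furniture and walls round the work are solid. World frame = base frame: x ahead of the robot, y to its left, z up, the work surface at z = 0. Lengths are in m, angles in rad, forces in N, time in s.
With the tool pointing down it reaches from about 0.35 to 0.775 m from the base axis. Payload 5.5 kg.
Tool frame: the origin (TCP) lies midway between the tips of the shut fingers; the grasp point (between the pads) lies 19 mm behind it; z points along the fingers, y is the line along which they close (so a half turn about z gives the same grasp; the last joint's range is limited). The gripper opens to 85 mm and grips with 20 to 120 N. Pads are 22 mm wide; open, the fingers measure 114 mm over their backs; the gripper's body (76 mm by 85 mm) begins 54 mm behind the grasp point. The pads swing forward as they close: fully open they stand 13 mm farther back than shut.
Start: joints at [-0.14, 0.313, 0.046, 1.304, 0, 1.431], TCP at [0.575, -0, 0.231] pointing down, gripper open.
Joint ranges: [-2.76, 2.76], [-0.86, 1.69], [-1.03, 1.26], [-2.2, 2.34], [-1.47, 1.5], [-3.14, 3.14]. Speed limits (rad/s): [2.57, 2.57, 3.14, 3.14, 3.14, 3.14].

## Interface

Orientations are given as a unit quaternion [w, x, y, z].
In Python, from workcell import env gives the robot as it stands. The module is installed in compiled form; this text tells all that it offers.
- The arm moves only by the tool carry_out, never from a script. Its argument "series" is a list of rows, each an object with "delta_rot": the turn, a rotation vector about the world's x, y, z normalised to -1 to 1, where 1 is 0.1 rad, a list of three; "travel": the shift along the world's x, y, z normalised to -1 to 1, where 1 is 0.025 m, a list of three; "fingers": the closure, from -1 (fully open) to 1 (shut). In form: [{"delta_rot": [ax, ay, az], "travel": [tx, ty, tz], "fingers": fingers}, ...]. A call has 1 to 5 rows; each row shifts and turns the commanded pose from where the row before left it; what a row does not reach is not made up. A row lasts 1/8 s, in which the tool goes at most 62.5 mm and 10.7 degrees, less where a joint would pass 70% of its speed; a pose out of reach is approached as far as the arm can. A call with a number of a shift or a turn outside -1 to 1 is refused whole. A call with a gripper value outside its range is refused whole. The fingers move at their own pace and stop on an object; "squeeze" is the grip in N (left out, the last holds). Time passes only in rows, so rows that do not move let the fingers close. It gives the time, the measured TCP pose, the force, the opening and the grip force at its end, in the units of the state.
- env.get_state(): the state, without advancing time (a new reading comes with each control period).
- env.read_camera(name): name is "scene" or "side" or "wrist"; returns a dict with "color" (480x640x3 uint8, red, green, blue), "fx", "fy", "cx", "cy" (pixels), "world_from_camera" (4x4, takes a point from camera to world coordinates); the wrist camera has in their place "hand_eye" (4x4, takes a point from camera to tool coordinates, whose origin is the TCP and whose axes are the flange's). Camera axes: x right, y up, looking along -z (the intrinsics and any distortion apply to the point x, -y, -z); pixel columns grow to the right and rows downward; lengths in m; the calibration is good to about 2 mm. The wrist camera is an equidistant fisheye: a pixel r from the principal point sees the ray r / f radians off the axis. A picture is of the moment at which its call begins: read the wrist's pose just before it. There is no depth.
- env.hand_in(): hands the job in; it is judged then, once.
The state is a dict: "clock": time; "joint_pos": joint angles; "qvel": joint speeds; "tau": joint torques, N m; "tcp_pos": TCP position; "orientation": TCP orientation; "wrist_force": force on the tool from outside, world axes, zero at the start; "ft_torque": the same for the moment, N m; "finger_gap": finger opening in m; "grip_force": force on a finger pad.
Only numpy, scipy, OpenCV 4.12 (cv2) and the standard library are available. Lean on these libraries where they do the work, as an engineer would, in place of code of your own. Each camera call takes 0.05 s, during which the arm holds its last target. There are 200 camera calls.

## Task

Switch the feed drive off by setting the lever of its forward-off-reverse switch upright in the centre off notch, and let go of it. Then take the hand roller from its rest, roll it with steady, moderate pressure along the middle of the laminate sheet from the clamp bar to the free end, and gently put it back upright in its rest. Leave the lever off and the other things where they stand.

Things in the scene. Friction and masses are not known exactly. Their poses are not given: they have to be found in the camera images.
- selector: Drive switch, fixed: grey box 100 x 90 x 60 mm with an aluminium top plate and a lever standing out of a slot. Origin at the centre of its underside, z up; the lever swings along the box's x axis. Stands to the left or the right of the bed.
- lever (a joint): Angle of the switch lever (rad): 0 = leaning 30 degrees to the box's +x (forward), 0.52 = upright (off), 1.05 = leaning 30 degrees to the box's -x (reverse). Starts at forward. Spring detents pull it to these three positions; the ridges between them lie near 0.26 and 0.79, so pushed too far it snaps over to reverse. Moving it takes up to about 8 N at the knob.
- lever_knob (a point): Middle of the black lever knob, a rounded block 20 mm (along the swing) x 26 mm (along the box's y) x 44 mm long, on a 12 mm stem. The pivot lies on the box's axis, 58 mm above its underside; this point is 68 mm from the pivot along the lever, and the knob ends 88 mm from the pivot. The knob's x axis turns with the lever, its y axis is the pivot axis.
- bed: Bonding bed, fixed: low grey tray 140 x 250 mm, long side along its y axis, holding a sprung aluminium platen with the laminate sheet on it. Origin at the centre of its underside, z up.
- platen (a joint): How far the sprung platen is pressed down (m), 0 to 0.010. It starts to move at about 3 N and yields 2 N per mm (about 11 N at 4 mm); it comes up again by itself. Moderate pressure is 2 to 8 mm; forcing it hard onto its bottom stop (over 45 N) spoils the sheet.
- sheet_mid (a point): Middle of the top of the brown laminate sheet (110 x 200 x 2 mm, long side along y, axes as the bed's): over the bed's origin, 38 mm above the table when unpressed. A dark steel clamp bar 8 mm high with two thumb screws (tops 18 mm above the sheet) covers its +y (left) end, near edge at y = +0.097 from here: the wheel centre can go to about +0.072. Free end at y = -0.105.
- roller: Hand roller, loose, 0.44 kg: a rubber wheel 44 mm in diameter and 86 mm wide, axle along the roller's x axis, under an aluminium plate 104 x 76 x 12 mm with an upright wooden handle. It rolls along its y axis. Origin at the lowest point of the wheel under the handle, z up; plate underside at 48 mm, top at 60 mm.
- roller_grip (a point): Middle of the wooden handle, 95 mm above the wheel's lowest point. The handle is 64 mm along the roller's x, 28 mm along its y, and reaches from 63 to 125 mm; pinch it across the 28 mm, from above.
- roller_axle (a point): Centre of the wheel, 22 mm above its lowest point.
- wheel (a joint): Turning angle of the wheel on its axle (rad), free turning.
- rest: Roller rest, fixed: steel foot 110 x 104 x 8 mm with two upright rails along its x axis, 60 mm apart inside, 10 mm thick, tops at 58 mm. The roller's plate lies on the rails and the wheel hangs between them (roller origin 10 mm above the table), roller axes parallel to the rest's. Stands at the other side of the bed from the switch. Origin at the centre of its underside.
- pen_marker: Bystander: marker pen, 135 mm long, 17 mm thick, lying on the table left of the bed.
- tamper: Bystander: turned wooden tamper, 81 mm wide, 98 mm high, behind the bed.
- label_roll: Bystander: roll of white labels lying flat, 74 mm wide, 40 mm high.
- pot_sugar: Bystander: white plastic pot with a screw lid, 69 mm wide, 85 mm high, at the left.
- weight_500: Bystander: metal weight with a knob, 38 mm wide, 52 mm high, at the left.

How it is judged:
By the outcome, as a careful person would: the job done as asked, in the order asked, and still so for the second after the job is handed in, with the robot touching nothing.
It also fails if it takes over 51 s, if anything falls off the work surface, if the arm or the gripper's body presses on something with over 40 N, if the wrist force passes 120 N, or if a joint passes its speed limit or range.

## Working session

There is one attempt and no reset: what is moved stays moved. The work goes in short steps, Python scripts to look and compute and a tool call to move; the robot and the scene stay as the last step left them, time stands still between calls to the robot, and variables do not carry over. Pictures are saved under pics/ and viewed, at most 10 in all, crops included, and the job is handed in when it is done.

Besides the shell and the picture viewer there is one more tool, called after "Call:" as a command line: name --argument value ..., lists and objects as JSON in quotes. carry_out: Moves the arm, as the interface text tells. Its arguments: {"type":"object","properties":{"series":{"type":"array","items":{"type":"object","properties":{"delta_rot":{"type":"array","items":{"type":"number"}},"travel":{"type":"array","items":{"type":"number"}},"fingers":{"type":"number"}}}},"squeeze":{"type":"number"}},"required":["series"]}

```bash
mkdir -p pics; cat > h.py <<'E'
import numpy as np, cv2
from workcell import env
def snap(n,f):
    c=env.read_camera(n); cv2.imwrite('pics/'+f,c['color'][:,:,::-1]); np.savez(f'pics/{f}.npz',**{k:v for k,v in c.items()}); return c
def ray(c,u,v):
    M=np.array(c['world_from_camera']); d=np.array([(u-c['cx'])/c['fx'],-(v-c['cy'])/c['fy'],-1.]); return M[:3,3],M[:3,:3]@d
def onz(c,u,v,z):
    o,d=ray(c,u,v); return o+d*(z-o[2])/d[2]
def load(f): 
    z=np.load(f'pics/{f}.npz'); return {k:z[k] for k in z}
def proj(c,p):
    M=np.linalg.inv(c['world_from_camera']); q=M[:3,:3]@np.array(p)+M[:3,3]; return c['cx']+c['fx']*q[0]/-q[2], c['cy']-c['fy']*q[1]/-q[2]
E
python3 - <<'E'
from h import *
for n in('scene','side'):
    c=snap(n,n+'0.png'); print(c['world_from_camera'],c['fx'],[k for k in c])
print(env.get_state())
E
```

```text
[[-0.85426168  0.28566378 -0.43431923 -0.0470019 ]
 [-0.51982416 -0.46225807  0.71840123  0.92110375]
 [ 0.00445364  0.83947227  0.54338428  0.81323758]
 [ 0.          0.          0.          1.        ]] 547.8419504752477 ['color', 'fx', 'fy', 'cx', 'cy', 'world_from_camera']
[[ 0.81810539 -0.40642991  0.4068394   1.0566895 ]
 [ 0.57475033  0.55435302 -0.60195912 -0.77287971]
 [ 0.01912154  0.72629708  0.68711492  0.97897266]
 [ 0.          0.          0.          1.        ]] 483.5526059135158 ['color', 'fx', 'fy', 'cx', 'cy', 'world_from_camera']
{'clock': 0.1, 'joint_pos': array([-1.39600723e-01,  3.13932176e-01,  4.51004546e-02,  1.30361146e+00,
        3.42239372e-05,  1.43121723e+00]), 'qvel': array([ 0.00099446, -0.00184255,  0.00211297, -0.00177634, -0.00088475,
        0.0001223 ]), 'tau': array([ 3.58776997e-03, -4.81727242e+01,  2.99244744e+01,  1.27543980e-02,
       -1.12281841e-04,  1.60051752e-05]), 'tcp_pos': array([5.74545222e-01, 6.42340053e-05, 2.30497354e-01]), 'orientation': array([-6.67897190e-04,  7.07114198e-01,  7.07098885e-01, -4.81907696e-04]), 'wrist_force': array([ 0.06545868, -1.01039502,  0.27282272]), 'ft_torque': array([ 0.03484448,  0.01015204, -0.00269445]), 'grip_force': 0.0, 'finger_gap': 0.08550179744875405}
```

View pics/scene0.png

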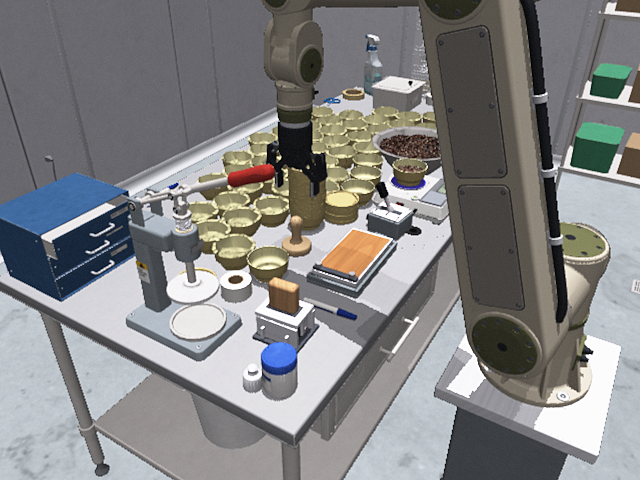

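View pics/side0.png

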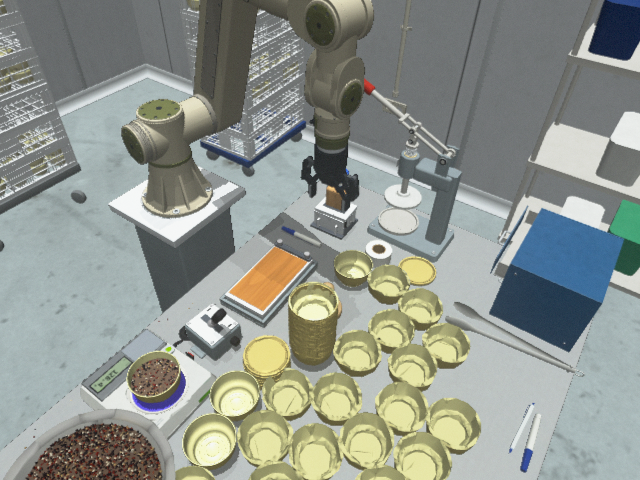

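The scene picture shows the sheet (orange, ~355,258), the switch (~390,218) right of the bed, and the roller in its rest (~285,310) left. In the side picture these are at (268,282), (212,330) and (335,205). I'll enlarge them for corners.

```bash
python3 - <<'E'
from h import *
a,b=load('scene0.png'),load('side0.png')
def crop(c,x,y,w,h,W,H): return cv2.resize(c['color'][y:y+h,x:x+w,::-1],(W,H),interpolation=cv2.INTER_CUBIC)
top=np.hstack([crop(a,245,265,80,60+15,400,375)[:300],crop(a,360,175,60,45+15,400,400)[:300]])
t1=crop(a,245,270,80,80,400,400)[:300]
bot=np.hstack([crop(b,305,170,60,45,400,300)[:300]*0+crop(b,300,172,80,60,400,300),crop(b,172,300,80,60,400,300)])
top=np.hstack([crop(a,245,275,90,67,400,300),crop(a,355,178,80,60,400,300)])
cv2.imwrite('pics/crops.png',np.vstack([top,bot]))
for c in(a,b):
    hsv=cv2.cvtColor(c['color'],cv2.COLOR_RGB2HSV)
    m=cv2.inRange(hsv,(5,110,90),(18,255,255))
    n,l,s,ce=cv2.connectedComponentsWithStats(m)
    for i in np.argsort(-s[1:,4])[:3]+1:
        cn=cv2.findContours((l==i).astype('uint8'),0,1)[0][0]; r=cv2.minAreaRect(cn); print(s[i],ce[i])
        hull=cv2.convexHull(cn); ap=cv2.approxPolyN(hull,4)[0] if len(hull)>4 else []
        print([ (tuple(p),np.round(onz(c,p[0],p[1],.038),4)) for p in ap])
E
```

```text
[ 322  230   67   47 1698] [354.38574794 252.31213192]
[((np.int32(389), np.int32(239)), array([ 0.4348, -0.2297,  0.038 ])), ((np.int32(357), np.int32(277)), array([ 0.4266, -0.0338,  0.038 ])), ((np.int32(318), np.int32(264)), array([ 0.5347, -0.0312,  0.038 ])), ((np.int32(353), np.int32(229)), array([ 0.5408, -0.2246,  0.038 ]))]
[269 277  29  36 544] [283.59375 297.1875 ]
[((np.int32(297), np.int32(285)), array([0.5315, 0.0683, 0.038 ])), ((np.int32(295), np.int32(313)), array([0.4793, 0.1555, 0.038 ])), ((np.int32(275), np.int32(307)), array([0.5285, 0.1616, 0.038 ])), ((np.int32(263), np.int32(271)), array([0.6329, 0.0645, 0.038 ]))]
[228 276   6   5   7] [230.14285714 277.57142857]
[((np.int32(233), np.int32(276)), array([0.6818, 0.1189, 0.038 ])), ((np.int32(228), np.int32(280)), array([0.6817, 0.1378, 0.038 ])), ((np.int32(228), np.int32(279)), array([0.6842, 0.1346, 0.038 ])), ((np.int32(231), np.int32(276)), array([0.6859, 0.1214, 0.038 ]))]
[ 230  247   77   63 2330] [267.91716738 277.87725322]
[((np.int32(307), np.int32(262)), array([ 0.5361, -0.0274,  0.038 ])), ((np.int32(263), np.int32(310)), array([ 0.5441, -0.224 ,  0.038 ])), ((np.int32(229), np.int32(292)), array([ 0.438 , -0.2299,  0.038 ])), ((np.int32(275), np.int32(246)), array([ 0.4279, -0.0296,  0.038 ]))]
[327 186   9   7  30] [331.13333333 189.6       ]
[((np.int32(335), np.int32(188)), array([0.417 , 0.2932, 0.038 ])), ((np.int32(335), np.int32(193)), array([0.4313, 0.2714, 0.038 ])), ((np.int32(326), np.int32(190)), array([0.3997, 0.2674, 0.038 ])), ((np.int32(328), np.int32(186)), array([0.3931, 0.2887, 0.038 ]))]
[ 80 463   7   7  18] [ 82.72222222 466.38888889]
[((np.int32(86), np.int32(468)), array([ 0.5137, -0.7081,  0.038 ])), ((np.int32(82), np.int32(469)), array([ 0.5092, -0.7135,  0.038 ])), ((np.int32(80), np.int32(464)), array([ 0.4983, -0.71  ,  0.038 ])), ((np.int32(83), np.int32(463)), array([ 0.5013, -0.7056,  0.038 ]))]
```

View pics/crops.png

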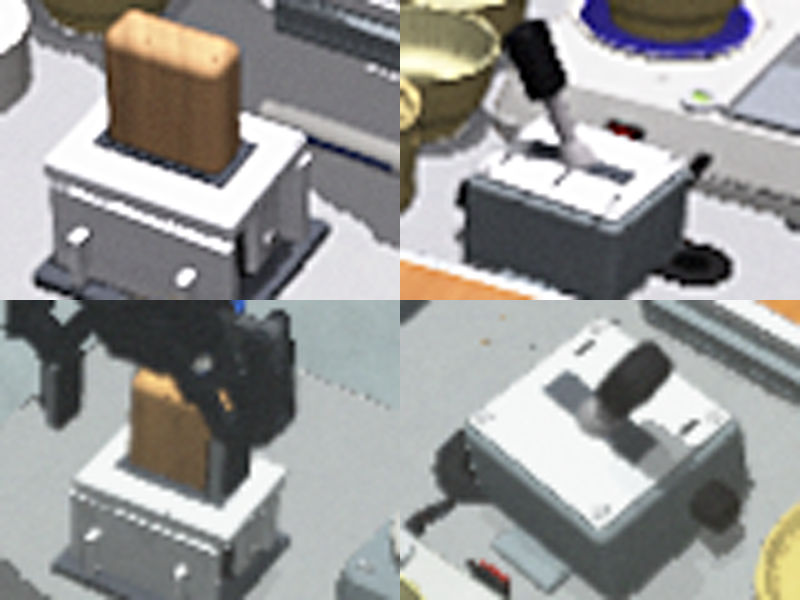

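The crops show plate corners of the roller in scene pixels at ≈(255,312.5),(298,328.6),(315,305). The switch plate is at (369,214),(397,222),(413,211),(383,202), with the knob at (382,190). The side view matches.

```bash
python3 - <<'E'
from h import *
a,b=load('scene0.png'),load('side0.png')
def P(n,c,pts,z):
    for p in pts: print(n,p,np.round(onz(c,*p,z)[:2],4))
P('sw a',a,[(369,214),(397,222.4),(413,211),(383,202.4)],.06)
P('sw b',b,[(185.4,325),(212,345.6),(240.4,324),(211.6,304)],.06)
P('plate a',a,[(255.1,312.5),(297.9,328.6),(315.2,305.1)],.07)
P('plate b',b,[(313.6,210),(347.4,217),(357.4,205)],.07)
# handle top in scene: crop corners
f=lambda u,v:(245+u*90/400,275+v*67/300)
P('handle top a',a,[f(105,32),f(215,62),f(242,40),f(135,12)],.135)
P('handle bot a',a,[f(107,138),f(215,172),f(245,148)],.073)
def tri(p,q):
    o1,d1=ray(a,*p);o2,d2=ray(b,*q); s=np.linalg.lstsq(np.c_[d1,-d2],o2-o1,rcond=None)[0]
    x,y=o1+s[0]*d1,o2+s[1]*d2; return (x+y)/2,np.linalg.norm(x-y)
print(tri((382,190),(219.6,316)))
for c in(a,b):
    for q in ((.45,.2,0),(.45,.3,0)): pass
# weights/others: brass stack, cup near rest
print('stack',onz(a,306,222,0),onz(b,312,355,0),'cup',onz(a,267,275,0),'tamper',onz(a,296,247,0), 'pen',onz(a,305,302,.008),onz(a,355,317,.008))
E
```

```text
sw a (369, 214) [ 0.5248 -0.2867]
sw a (397, 222.4) [ 0.4391 -0.2855]
sw a (413, 211) [ 0.4273 -0.3671]
sw a (383, 202.4) [ 0.5213 -0.3686]
sw b (185.4, 325) [ 0.4387 -0.3763]
sw b (212, 345.6) [ 0.5278 -0.3816]
sw b (240.4, 324) [ 0.5398 -0.2996]
sw b (211.6, 304) [ 0.4442 -0.2954]
plate a (255.1, 312.5) [0.5298 0.2297]
plate a (297.9, 328.6) [0.4255 0.2248]
plate a (315.2, 305.1) [0.4352 0.1426]
plate b (313.6, 210) [0.4463 0.1308]
plate b (347.4, 217) [0.543 0.163]
plate b (357.4, 205) [0.5379 0.2271]
handle top a (268.625, 282.14666666666665) [0.5144 0.1976]
handle top a (293.375, 288.8466666666667) [0.4582 0.1897]
handle top a (299.45, 283.93333333333334) [0.4568 0.1693]
handle top a (275.375, 277.68) [0.5115 0.1775]
handle bot a (269.075, 305.82) [0.5155 0.1993]
handle bot a (293.375, 313.41333333333336) [0.4577 0.193 ]
handle bot a (300.125, 308.05333333333334) [0.4552 0.1709]
(array([ 0.51615261, -0.33863125,  0.11386431]), np.float64(0.004191617881633183))
stack [ 0.70575591 -0.24318859  0.        ] [ 0.70170251 -0.23786282  0.        ] cup [0.6472807  0.03121656 0.        ] tamper [ 0.65654775 -0.11554009  0.        ] pen [0.5017352  0.08048803 0.008     ] [0.37674027 0.06663151 0.008     ]
```

Call:
carry_out --series '[{"delta_rot": [0,0,-0.12],"travel": [-0.2,-0.96,0],"fingers": -1},{"delta_rot": [0,0,-0.12],"travel": [-0.2,-0.96,0],"fingers": -1},{"delta_rot": [0,0,-0.12],"travel": [-0.2,-0.96,0],"fingers": -1},{"delta_rot": [0,0,-0.12],"travel": [-0.2,-0.96,0],"fingers": -1},{"delta_rot": [0,0,-0.12],"travel": [-0.2,-0.96,0],"fingers": -1}]' --squeeze 20

```text
clock: 0.72
tcp_pos: [0.5495, -0.1206, 0.2308]
orientation: [-0.0, 0.728, 0.685, -0.0]
wrist_force: [0.1, 0.6, -0.1]
finger_gap: 0.0857
grip_force: 0.0
```

Call:
carry_out --series '[{"delta_rot": [0,0,0],"travel": [-0.2,-0.96,0],"fingers": -1},{"delta_rot": [0,0,0],"travel": [-0.2,-0.96,0],"fingers": -1},{"delta_rot": [0,0,0],"travel": [-0.2,-0.96,0],"fingers": -1},{"delta_rot": [0,0,0],"travel": [-0.2,-0.96,0],"fingers": -1},{"delta_rot": [0,0,0],"travel": [-0.2,-0.96,0],"fingers": -1}]'

```text
clock: 1.35
tcp_pos: [0.5245, -0.2406, 0.2308]
orientation: [-0.001, 0.728, 0.686, -0.0]
wrist_force: [0.4, -0.2, -0.5]
finger_gap: 0.0854
grip_force: 0.0
```

Call:
carry_out --series '[{"delta_rot": [0,0,0],"travel": [-0.2,-0.96,0],"fingers": -1},{"delta_rot": [0,0,0],"travel": [-0.2,-0.96,0],"fingers": -1},{"delta_rot": [0,0,0],"travel": [-0.2,-0.96,0],"fingers": -1},{"delta_rot": [0,0,0],"travel": [-0.2,-0.96,0],"fingers": -1},{"delta_rot": [0,0,0],"travel": [0,0,0],"fingers": -1}]'

```text
clock: 1.98
tcp_pos: [0.5045, -0.338, 0.2309]
orientation: [-0.0, 0.729, 0.685, -0.0]
wrist_force: [-0.1, 0.1, 0.5]
finger_gap: 0.0855
grip_force: 0.0
```

```bash
python3 - <<'E'
from h import *
s=env.get_state(); print(s['tcp_pos'],s['orientation'],s['clock'],s['finger_gap'])
c=env.read_camera('wrist'); cv2.imwrite('pics/w1.png',c['color'][:,:,::-1]); print(c['hand_eye'],c['fx'],c['cx'],c['cy'])
E
```

```text
[ 0.50449413 -0.33802697  0.23086744] [-9.65775198e-05  7.28861672e-01  6.84660976e-01 -4.74445249e-05] 1.975 0.08552323300766311
[[-1.13811177e-04  9.47920655e-01  3.18506546e-01  8.13774752e-02]
 [ 9.99999861e-01 -5.58895855e-05  5.23662876e-04  1.97747238e-04]
 [ 5.14192055e-04  3.18506561e-01 -9.47920517e-01 -1.42851556e-01]
 [ 0.00000000e+00  0.00000000e+00  0.00000000e+00  1.00000000e+00]] 371.64829954431775 320.01512413808786 235.29730248922712
```

View pics/w1.png

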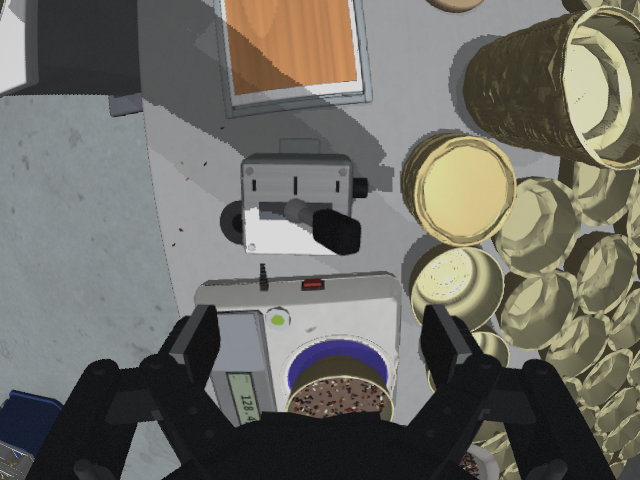

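The wrist view shows the switch box at about (243..355,155..255), aligned with the gripper. The knob top is near (340,235), leaning to +x. I'll check the position from these.

```bash
cat >> h.py <<'E'
from scipy.spatial.transform import Rotation as R
def wray(c,s,u,v):
    dx,dy=u-c['cx'],v-c['cy']; r=np.hypot(dx,dy); th=r/c['fx']; d=np.array([np.sin(th)*dx/r,-np.sin(th)*dy/r,-np.cos(th)])
    q=s['orientation']; T=R.from_quat(q,scalar_first=True).as_matrix(); H=np.array(c['hand_eye'])
    return s['tcp_pos']+T@H[:3,3], T@H[:3,:3]@d
def wz(c,s,u,v,z):
    o,d=wray(c,s,u,v); return np.round((o+d*(z-o[2])/d[2])[:2],4)
E
python3 - <<'E'
from h import *
s=env.get_state(); c=env.read_camera('wrist')
for p in [(246,155),(352,155),(247,253),(355,252)]: print(p,wz(c,s,*p,.06))
print('slot ends',wz(c,s,247,208,.06)); print('knob top',wz(c,s,340,235,.134))
print('sheet free end',wz(c,s,232,97,.038),wz(c,s,358,81,.038))
E
```

```text
(246, 155) [ 0.4446 -0.2848]
(352, 155) [ 0.5346 -0.2911]
(247, 253) [ 0.4352 -0.3738]
(355, 252) [ 0.5339 -0.3788]
slot ends [ 0.4405 -0.3315]
knob top [ 0.5184 -0.3367]
sheet free end [ 0.4317 -0.2323] [ 0.5451 -0.2266]
```

Call:
carry_out --series '[{"delta_rot": [0,0,0],"travel": [0.16,0.1,-1],"fingers": -1},{"delta_rot": [0,0,0],"travel": [0,0,-1],"fingers": -1},{"delta_rot": [0,0,0],"travel": [0,0,-1],"fingers": -1},{"delta_rot": [0,0,0],"travel": [0,0,-1],"fingers": -1},{"delta_rot": [0,0,0],"travel": [0,0,-1],"fingers": -1}]'

```text
clock: 2.7
tcp_pos: [0.5094, -0.3325, 0.1058]
orientation: [0.0, 0.728, 0.686, 0.0]
wrist_force: [-0.1, -0.6, 0.5]
finger_gap: 0.0851
grip_force: 0.0
```

Call:
carry_out --series '[{"delta_rot": [0,0,0],"travel": [-0.23,0.03,0],"fingers": -1},{"delta_rot": [0,0,0],"travel": [-0.23,0.03,0],"fingers": -1},{"delta_rot": [0,0,0],"travel": [-0.23,0.03,0],"fingers": -1},{"delta_rot": [0,0,0],"travel": [-0.23,0.03,0],"fingers": -1},{"delta_rot": [0,0,0],"travel": [0,0,0],"fingers": -0.5}]'

```text
clock: 3.32
tcp_pos: [0.4907, -0.3327, 0.1102]
orientation: [0.006, 0.728, 0.686, 0.003]
wrist_force: [10.6, 0.3, 8.4]
finger_gap: 0.0699
grip_force: 5.5
```

Call:
carry_out --series '[{"delta_rot": [0,0,0],"travel": [0,0,0],"fingers": -0.2},{"delta_rot": [0,0,0],"travel": [0,0,0],"fingers": 0},{"delta_rot": [0,0,0],"travel": [0,0,0],"fingers": 0.2},{"delta_rot": [0,0,0],"travel": [0,0,0],"fingers": 0.35},{"delta_rot": [0,0,0],"travel": [0,0,0],"fingers": 0.35}]'

```text
clock: 3.95
tcp_pos: [0.4856, -0.3303, 0.1059]
orientation: [-0.0, 0.728, 0.686, -0.0]
wrist_force: [0.6, 0.0, 0.1]
finger_gap: 0.0275
grip_force: 0.0
```

```bash
python3 - <<'E'
from h import *
s=env.get_state(); print(s['tcp_pos'],s['wrist_force'],s['finger_gap'])
c=snap('scene','s2.png'); b=snap('side','b2.png')
def crop(c,x,y,w,h,W,H): return cv2.resize(c['color'][y:y+h,x:x+w,::-1],(W,H),interpolation=cv2.INTER_CUBIC)
cv2.imwrite('pics/cr2.png',np.hstack([crop(c,340,150,100,100,400,400),crop(b,160,270,100,100,400,400)]))
E
```

```text
[ 0.4855747  -0.33031134  0.1059426 ] [0.58567029 0.03247101 0.11606209] 0.027518097670706895
```

View pics/cr2.png

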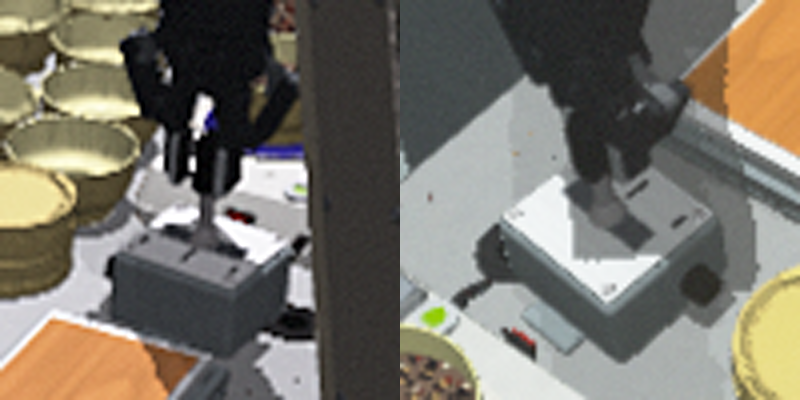

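Lever stands upright, held loosely (gap 27 mm > 20 mm). Opening and rising.

Call:
carry_out --series '[{"delta_rot": [0,0,0],"travel": [0,0,0],"fingers": 0},{"delta_rot": [0,0,0],"travel": [0,0,0],"fingers": -0.3},{"delta_rot": [0,0,0],"travel": [0,0,1],"fingers": -0.3},{"delta_rot": [0,0,0],"travel": [0,0,1],"fingers": -0.3},{"delta_rot": [0,0,0],"travel": [0,0,1],"fingers": -0.3}]'

```text
clock: 4.68
tcp_pos: [0.486, -0.3305, 0.182]
orientation: [-0.0, 0.728, 0.686, 0.0]
wrist_force: [0.0, -0.7, -0.0]
finger_gap: 0.0554
grip_force: 0.0
```

Call:
carry_out --series '[{"delta_rot": [0,0,0],"travel": [0,0,1],"fingers": -0.3},{"delta_rot": [0,0,0],"travel": [0,0,1],"fingers": -0.3},{"delta_rot": [0,0,0],"travel": [0,0.5,0.5],"fingers": -0.6},{"delta_rot": [0,0,0],"travel": [0,1,0.5],"fingers": -1}]'

```text
clock: 5.18
tcp_pos: [0.4858, -0.2921, 0.2562]
orientation: [-0.0, 0.728, 0.685, 0.0]
wrist_force: [-0.5, -0.1, -0.0]
finger_gap: 0.0837
grip_force: 0.0
```

```bash
python3 - <<'E'
from h import *
s=env.get_state(); print(s['joint_pos'],s['tcp_pos'],s['clock'])
E
```

```text
[-6.83076309e-01  2.92613638e-01  7.82864164e-02  1.35736289e+00
  2.96138447e-04  9.48895331e-01] [ 0.48577993 -0.29205333  0.25619169] 5.175
```

Call:
carry_out --series '[{"delta_rot": [0,0,0.97],"travel": [0,1,0],"fingers": -1},{"delta_rot": [0,0,0.97],"travel": [0,1,0],"fingers": -1},{"delta_rot": [0,0,0.97],"travel": [0,1,0],"fingers": -1},{"delta_rot": [0,0,0.97],"travel": [0,1,0],"fingers": -1},{"delta_rot": [0,0,0.97],"travel": [0,1,0],"fingers": -1}]'

```text
clock: 5.8
tcp_pos: [0.4852, -0.1652, 0.2559]
orientation: [-0.001, 0.54, 0.842, 0.0]
wrist_force: [0.8, 0.8, 0.1]
finger_gap: 0.0853
grip_force: 0.0
```

Call:
carry_out --series '[{"delta_rot": [0,0,0.97],"travel": [0,1,0],"fingers": -1},{"delta_rot": [0,0,0.97],"travel": [0,1,0],"fingers": -1},{"delta_rot": [0,0,0.97],"travel": [0,1,0],"fingers": -1},{"delta_rot": [0,0,0.97],"travel": [0,1,0],"fingers": -1},{"delta_rot": [0,0,0.97],"travel": [0,1,0],"fingers": -1}]'

```text
clock: 6.42
tcp_pos: [0.4847, -0.0405, 0.2559]
orientation: [-0.001, 0.322, 0.947, 0.0]
wrist_force: [0.7, -0.1, 0.4]
finger_gap: 0.0853
grip_force: 0.0
```

Call:
carry_out --series '[{"delta_rot": [0,0,0.97],"travel": [0,1,0],"fingers": -1},{"delta_rot": [0,0,0.97],"travel": [0,1,0],"fingers": -1},{"delta_rot": [0,0,0.97],"travel": [0,1,0],"fingers": -1},{"delta_rot": [0,0,0.97],"travel": [0,1,0],"fingers": -1},{"delta_rot": [0,0,0.97],"travel": [0,1,0],"fingers": -1}]'

```text
clock: 7.05
tcp_pos: [0.4843, 0.0841, 0.2559]
orientation: [-0.001, 0.086, 0.996, 0.0]
wrist_force: [0.8, -1.2, -0.5]
finger_gap: 0.0852
grip_force: 0.0
```

Call:
carry_out --series '[{"delta_rot": [0,0,0.97],"travel": [0,1,0],"fingers": -1},{"delta_rot": [0,0,0.97],"travel": [0,1,0],"fingers": -1},{"delta_rot": [0,0,0.97],"travel": [0,1,0],"fingers": -1},{"delta_rot": [0,0,0],"travel": [0,0,0],"fingers": -1}]'

```text
clock: 7.55
tcp_pos: [0.4843, 0.1591, 0.2559]
orientation: [-0.001, -0.059, 0.998, 0.0]
wrist_force: [0.2, -0.3, 0.7]
finger_gap: 0.0856
grip_force: 0.0
```

```bash
python3 - <<'E'
from h import *
s=env.get_state(); print(s['tcp_pos'],s['orientation'],s['clock'],s['joint_pos'][5])
c=env.read_camera('wrist'); cv2.imwrite('pics/w3.png',c['color'][:,:,::-1]); np.savez('pics/w3.npz',**c,tcp_pos=s['tcp_pos'],orientation=s['orientation'])
b=snap('scene','b3.png')
E
```

```text
[0.48429232 0.15909816 0.25591773] [-7.02623923e-04 -5.92341654e-02  9.98243861e-01  1.22220235e-04] 7.55 0.04105319238708788
```

View pics/w3.png

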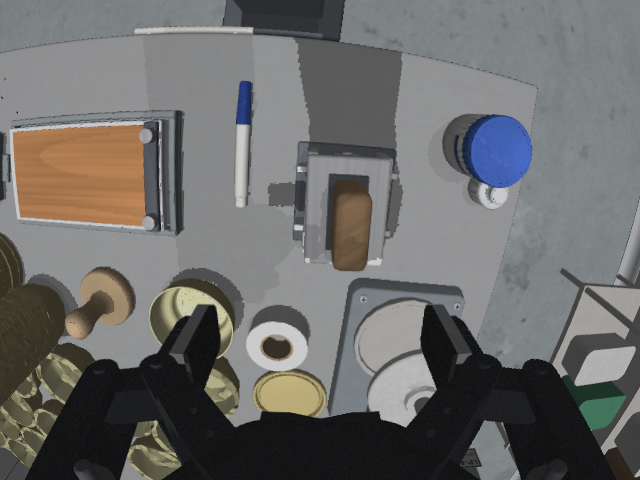

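The wrist view shows the roller plate (corners ~(308,153),(390,157),(383,265),(306,262)) with handle (333–371,180–270), clear for a grasp. Measuring, along with the red press handle as an obstacle.

```bash
python3 - <<'E'
from h import *
z=np.load('pics/w3.npz'); c={k:z[k] for k in z}; s=c
img=c['color']; hsv=cv2.cvtColor(img,cv2.COLOR_RGB2HSV)
P=np.array([wz(c,s,*p,.070) for p in [(308,153),(390,157),(383,265),(306,262)]]); print(P,P.mean(0))
m=cv2.inRange(hsv,(5,90,50),(18,255,255)); m[:, :300]=0; m[:,400:]=0; m[:150]=0; m[290:]=0
n,l,st,ce=cv2.connectedComponentsWithStats(m); i=1+np.argmax(st[1:,4]); print(st[i],ce[i])
cn=cv2.findContours((l==i).astype('uint8'),0,1)[0][0]; 
ap=cv2.approxPolyN(cv2.convexHull(cn),4)[0]; print([(tuple(map(int,p)),wz(c,s,*p,.135)) for p in ap])
# sheet corners & clamp bar
for p in [(15,130),(18,219),(158,122),(158,230),(145,124),(145,229)]: print('sheet',p,wz(c,s,*p,.038))
print('pen',wz(c,s,247,85,.008),wz(c,s,240,205,.008))
a,b=load('scene0.png'),load('side0.png')
for p,q in [((252,176),(370,88)),((272,173),(366,85))]:
    o1,d1=ray(a,*p);o2,d2=ray(b,*q); t=np.linalg.lstsq(np.c_[d1,-d2],o2-o1,rcond=None)[0]; print(o1+t[0]*d1,o2+t[1]*d2)
E
```

```text
[[0.4376 0.1424]
 [0.4317 0.2154]
 [0.5355 0.2263]
 [0.5408 0.1518]] [0.4864   0.183975]
[ 331  181   41   90 3100] [350.30322581 225.90548387]
[((373, 181), array([0.4451, 0.1925])), ((366, 270), array([0.5149, 0.1983])), ((329, 270), array([0.5182, 0.1696])), ((334, 181), array([0.4487, 0.1644]))]
sheet (15, 130) [ 0.4314 -0.2259]
sheet (18, 219) [ 0.5472 -0.2307]
sheet (158, 122) [ 0.4218 -0.0147]
sheet (158, 230) [ 0.5378 -0.0125]
sheet (145, 124) [ 0.4243 -0.0298]
sheet (145, 229) [ 0.5385 -0.0287]
pen [0.3784 0.0698] [0.5086 0.0731]
[0.48947754 0.25843234 0.4074215 ] [0.51378004 0.27434663 0.41356183]
[0.46056836 0.24028011 0.41292876] [0.50466515 0.26818757 0.42137763]
```

```bash
python3 - <<'E'
from h import *
d=snap('side','d3.png')
b=load('b3.png'); cv2.imwrite('pics/m3.png',np.hstack([cv2.resize(b['color'][60:360,120:420,::-1],(400,400)),cv2.resize(d['color'][0:300,240:540,::-1],(400,400))]))
E
```

```text
(no output)
```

View pics/m3.png

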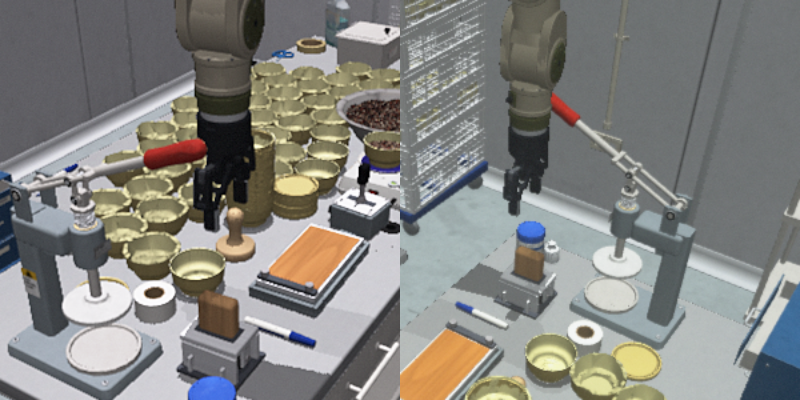

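The handle tip appears beside the wrist in both views: scene ≈(274,172), side along the line (450,154)–(356,75). I'll locate it properly.

```bash
python3 - <<'E'
from h import *
a,b=load('scene0.png'),load('side0.png')
o,d1=ray(b,403,113); _,d2=ray(b,356,75); n=np.cross(d1,d2)
for p in [(274,172),(252,176),(230,181)]:
    oa,da=ray(a,*p); x=oa+da*(n@(o-oa))/(n@da); print(np.round(x,3),np.round(proj(b,x)))
print(env.get_state()['tcp_pos'])
E
```

```text
[0.419 0.29  0.445] [343.  65.]
[0.464 0.29  0.427] [357.  76.]
[0.51  0.291 0.406] [372.  88.]
[0.48517544 0.15701452 0.2561439 ]
```

Call:
carry_out --series '[{"delta_rot": [0,0,-0.25],"travel": [0.06,0.5,0],"fingers": -0.6},{"delta_rot": [0,0,0],"travel": [0.02,0.52,0],"fingers": -0.6},{"delta_rot": [0,0,0],"travel": [0,0,-1],"fingers": -0.6},{"delta_rot": [0,0,0],"travel": [0,0,-1],"fingers": -0.6},{"delta_rot": [0,0,0],"travel": [0,0,-1],"fingers": -0.6}]'

```text
clock: 8.32
tcp_pos: [0.488, 0.1824, 0.1806]
orientation: [0.0, -0.045, 0.999, 0.0]
wrist_force: [1.1, -0.1, 0.1]
finger_gap: 0.0684
grip_force: 0.0
```

Call:
carry_out --series '[{"delta_rot": [0,0,0],"travel": [0,0,-1],"fingers": -0.6},{"delta_rot": [0,0,0],"travel": [0,0,-1],"fingers": -0.6},{"delta_rot": [0,0,0],"travel": [0,0,-1],"fingers": -0.6},{"delta_rot": [0,0,0],"travel": [0,0,-0.5],"fingers": -0.6},{"delta_rot": [0,0,0],"travel": [0,0,0],"fingers": -0.6}]'

```text
clock: 8.95
tcp_pos: [0.4874, 0.1823, 0.0932]
orientation: [-0.001, -0.045, 0.999, -0.0]
wrist_force: [-0.2, -0.6, 0.3]
finger_gap: 0.0685
grip_force: 0.0
```

```bash
python3 - <<'E'
from h import *
s=env.get_state(); print(s['tcp_pos'],s['orientation'],s['wrist_force'],s['clock'])
b=env.read_camera('scene')['color']; d=env.read_camera('side')['color']
w=env.read_camera('wrist')['color']
f=lambda i,x,y,w=200,h=150:cv2.resize(i[y:y+h,x:x+w,::-1],(400,300))
cv2.imwrite('pics/m4.png',np.vstack([np.hstack([f(b,200,120),f(b,200,240)]),np.hstack([f(d,260,60),f(w,200,150,240,180)])]))
E
```

```text
[0.48742151 0.18228621 0.09320512] [-8.69342212e-04 -4.49539362e-02  9.98988678e-01 -9.94829938e-05] [-0.22391888 -0.5975606   0.25086106] 8.95
```

View pics/m4.png

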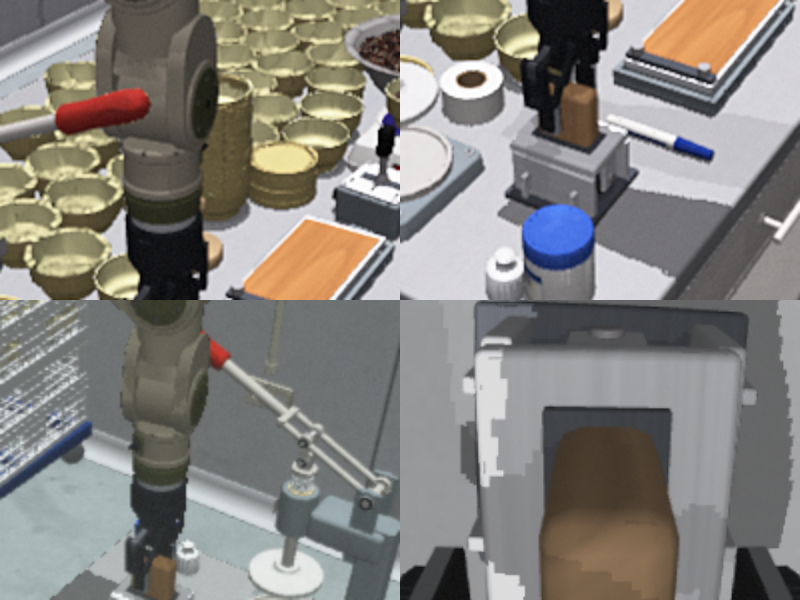

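Fingers straddle the handle and the arm is clear of the press handle. Gripping now.

Call:
carry_out --series '[{"delta_rot": [0,0,0],"travel": [0,0.06,-0.2],"fingers": 0},{"delta_rot": [0,0,0],"travel": [0,0,0],"fingers": 0.3},{"delta_rot": [0,0,0],"travel": [0,0,0],"fingers": 1},{"delta_rot": [0,0,0],"travel": [0,0,0],"fingers": 1},{"delta_rot": [0,0,0],"travel": [0,0,0],"fingers": 1}]' --squeeze 70

```text
clock: 9.72
tcp_pos: [0.4882, 0.184, 0.0891]
orientation: [0.0, -0.045, 0.999, 0.0]
wrist_force: [-0.5, -0.8, 2.5]
finger_gap: 0.0274
grip_force: 69.9
```

Call:
carry_out --series '[{"delta_rot": [0,0,0],"travel": [0,0,0],"fingers": 1},{"delta_rot": [0,0,0],"travel": [0,0,0.4],"fingers": 1},{"delta_rot": [0,0,0],"travel": [0,0,0.8],"fingers": 1},{"delta_rot": [0,0,0],"travel": [0,0,0.8],"fingers": 1},{"delta_rot": [0,0,0],"travel": [0,0,0.8],"fingers": 1}]'

```text
clock: 10.35
tcp_pos: [0.4873, 0.1839, 0.1591]
orientation: [-0.001, -0.045, 0.999, 0.0]
wrist_force: [0.6, -0.6, -4.1]
finger_gap: 0.0273
grip_force: 69.0
```

```bash
python3 - <<'E'
from h import *
s=env.get_state(); print(s['tcp_pos'],s['orientation'],s['wrist_force'],s['ft_torque'],s['finger_gap'])
E
```

```text
[0.48728943 0.18392439 0.15909475] [-8.84250885e-04 -4.50909443e-02  9.98982494e-01  2.89410769e-05] [ 0.555287   -0.60879875 -4.12988995] [-0.01214562  0.00681779  0.02476363] 0.02729247277711785
```

Call:
carry_out --series '[{"delta_rot": [0,0,0],"travel": [0,-0.4,0.4],"fingers": 1},{"delta_rot": [0,0,-0.05],"travel": [-0.02,-0.8,0],"fingers": 1},{"delta_rot": [0,0,-0.05],"travel": [-0.02,-0.8,0],"fingers": 1},{"delta_rot": [0,0,-0.05],"travel": [-0.02,-0.8,0],"fingers": 1},{"delta_rot": [0,0,-0.05],"travel": [-0.02,-0.8,0],"fingers": 1}]'

```text
clock: 10.98
tcp_pos: [0.4852, 0.0928, 0.1682]
orientation: [-0.001, -0.035, 0.999, -0.0]
wrist_force: [0.3, -0.5, -5.0]
finger_gap: 0.0272
grip_force: 69.2
```

Call:
carry_out --series '[{"delta_rot": [0,0,-0.05],"travel": [-0.02,-0.8,0],"fingers": 1},{"delta_rot": [0,0,-0.05],"travel": [-0.02,-0.8,0],"fingers": 1},{"delta_rot": [0,0,-0.05],"travel": [-0.02,-0.8,0],"fingers": 1},{"delta_rot": [0,0,-0.05],"travel": [-0.02,-0.8,0],"fingers": 1},{"delta_rot": [0,0,-0.05],"travel": [-0.02,-0.8,0],"fingers": 1}]'

```text
clock: 11.6
tcp_pos: [0.4826, -0.0071, 0.1682]
orientation: [-0.001, -0.022, 1.0, 0.0]
wrist_force: [0.0, 0.3, -4.1]
finger_gap: 0.0271
grip_force: 69.1
```

Call:
carry_out --series '[{"delta_rot": [0,0,-0.05],"travel": [-0.02,-0.8,0],"fingers": 1},{"delta_rot": [0,0,0],"travel": [0,-0.8,0],"fingers": 1},{"delta_rot": [0,0,0],"travel": [0,-0.44,-0.4],"fingers": 1},{"delta_rot": [0,0,0],"travel": [0,0,0],"fingers": 1}]'

```text
clock: 12.1
tcp_pos: [0.4818, -0.0573, 0.1573]
orientation: [-0.001, -0.019, 1.0, 0.001]
wrist_force: [0.0, -0.3, -4.5]
finger_gap: 0.0275
grip_force: 69.4
```

```bash
python3 - <<'E'
from h import *
s=env.get_state(); print(s['tcp_pos'],s['orientation'],s['wrist_force'],s['clock'])
b=env.read_camera('scene')['color']; d=env.read_camera('side')['color']
w=env.read_camera('wrist'); cv2.imwrite('pics/w5.png',w['color'][:,:,::-1]); np.savez('pics/w5.npz',**w,tcp_pos=s['tcp_pos'],orientation=s['orientation']); w=w['color']
f=lambda i,x,y,w=160,h=120:cv2.resize(i[y:y+h,x:x+w,::-1],(400,300))
cv2.imwrite('pics/m5.png',np.vstack([np.hstack([f(b,270,180),f(d,200,190)]),np.hstack([f(w,100,60,480,360),f(b,330,150,120,90)])]))
E
```

```text
[ 0.48178668 -0.05734938  0.1573455 ] [-1.40755954e-03 -1.93352257e-02  9.99811898e-01  5.80497855e-04] [ 0.0206868  -0.28135922 -4.51071228] 12.1
```

View pics/m5.png

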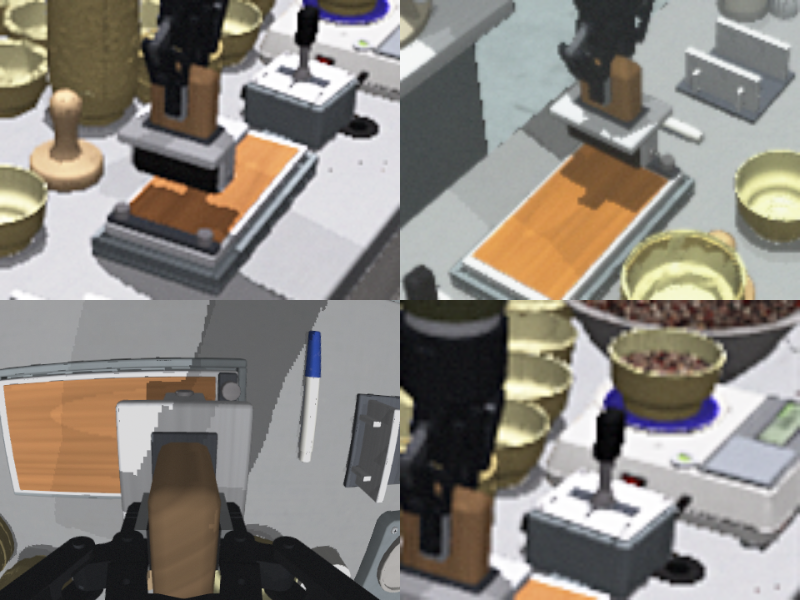

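Lever is upright, and the roller hangs above the sheet just in front of the clamp. Lowering.

Call:
carry_out --series '[{"delta_rot": [0,0,0],"travel": [0,0,-0.7],"fingers": 1},{"delta_rot": [0,0,0],"travel": [0,0,-0.7],"fingers": 1},{"delta_rot": [0,0,0],"travel": [0,0,-0.12],"fingers": 1},{"delta_rot": [0,0,0],"travel": [0,0,0],"fingers": 1}]'

```text
clock: 12.75
tcp_pos: [0.4831, -0.0566, 0.1211]
orientation: [0.0, -0.02, 1.0, 0.0]
wrist_force: [-0.5, 0.4, -4.0]
finger_gap: 0.0272
grip_force: 69.3
```

Call:
carry_out --series '[{"delta_rot": [0,0,0],"travel": [0,0,-0.1],"fingers": 1},{"delta_rot": [0,0,0],"travel": [0,0,-0.1],"fingers": 1},{"delta_rot": [0,0,0],"travel": [0,0,0],"fingers": 1}]'

```text
clock: 13.12
tcp_pos: [0.4837, -0.0572, 0.1165]
orientation: [0.001, -0.02, 1.0, -0.0]
wrist_force: [0.4, -0.2, 0.6]
finger_gap: 0.0274
grip_force: 69.9
```

Call:
carry_out --series '[{"delta_rot": [0,0,0],"travel": [0,0,-0.1],"fingers": 1},{"delta_rot": [0,0,0],"travel": [0,0,-0.08],"fingers": 1},{"delta_rot": [0,0,0],"travel": [0,0,0],"fingers": 1}]'

```text
clock: 13.5
tcp_pos: [0.4838, -0.0573, 0.1124]
orientation: [0.001, -0.02, 1.0, -0.0]
wrist_force: [-1.1, -0.8, 8.4]
finger_gap: 0.0273
grip_force: 70.7
```

Call:
carry_out --series '[{"delta_rot": [0,0,0],"travel": [0.01,-0.25,0],"fingers": 1},{"delta_rot": [0,0,0],"travel": [0.014,-0.35,0],"fingers": 1},{"delta_rot": [0,0,0],"travel": [0.014,-0.35,0],"fingers": 1},{"delta_rot": [0,0,0],"travel": [0.014,-0.35,0],"fingers": 1},{"delta_rot": [0,0,0],"travel": [0.014,-0.35,0],"fingers": 1}]'

```text
clock: 14.12
tcp_pos: [0.4851, -0.0989, 0.1125]
orientation: [0.001, -0.02, 1.0, -0.0]
wrist_force: [-2.0, 0.8, 8.3]
finger_gap: 0.0275
grip_force: 71.0
```

Call:
carry_out --series '[{"delta_rot": [0,0,0],"travel": [0.014,-0.35,0],"fingers": 1},{"delta_rot": [0,0,0],"travel": [0.014,-0.35,0],"fingers": 1},{"delta_rot": [0,0,0],"travel": [0.014,-0.35,0],"fingers": 1},{"delta_rot": [0,0,0],"travel": [0.014,-0.35,0],"fingers": 1},{"delta_rot": [0,0,0],"travel": [0.014,-0.35,0],"fingers": 1}]'

```text
clock: 14.75
tcp_pos: [0.4865, -0.1426, 0.1124]
orientation: [0.0, -0.02, 1.0, -0.0]
wrist_force: [-2.2, 0.3, 7.4]
finger_gap: 0.0273
grip_force: 70.8
```

Call:
carry_out --series '[{"delta_rot": [0,0,0],"travel": [0.014,-0.35,0],"fingers": 1},{"delta_rot": [0,0,0],"travel": [0.014,-0.35,0],"fingers": 1},{"delta_rot": [0,0,0],"travel": [0.014,-0.35,0],"fingers": 1},{"delta_rot": [0,0,0],"travel": [0.014,-0.35,0],"fingers": 1},{"delta_rot": [0,0,0],"travel": [0.014,-0.35,0],"fingers": 1}]'

```text
clock: 15.38
tcp_pos: [0.4878, -0.1864, 0.1123]
orientation: [-0.0, -0.02, 1.0, -0.0]
wrist_force: [-2.8, -0.0, 8.3]
finger_gap: 0.0272
grip_force: 70.9
```

Call:
carry_out --series '[{"delta_rot": [0,0,0],"travel": [0.014,-0.35,0],"fingers": 1},{"delta_rot": [0,0,0],"travel": [0.014,-0.35,0],"fingers": 1},{"delta_rot": [0,0,0],"travel": [0.014,-0.35,0],"fingers": 1},{"delta_rot": [0,0,0],"travel": [0.014,-0.35,0],"fingers": 1},{"delta_rot": [0,0,0],"travel": [0,-0.1,0],"fingers": 1}]'

```text
clock: 16.0
tcp_pos: [0.489, -0.2242, 0.1123]
orientation: [-0.0, -0.02, 1.0, -0.001]
wrist_force: [-3.9, -0.2, 8.5]
finger_gap: 0.0275
grip_force: 70.9
```

Call:
carry_out --series '[{"delta_rot": [0,0,0],"travel": [0,0,0],"fingers": 1},{"delta_rot": [0,0,0],"travel": [0,0,0.3],"fingers": 1},{"delta_rot": [0,0,0],"travel": [0,0,0.5],"fingers": 1},{"delta_rot": [0,0,0],"travel": [0,0,0.8],"fingers": 1},{"delta_rot": [0,0,0],"travel": [0,0,0.7],"fingers": 1}]'

```text
clock: 16.62
tcp_pos: [0.4896, -0.223, 0.1694]
orientation: [-0.0, -0.02, 1.0, 0.0]
wrist_force: [-0.7, -0.7, -3.0]
finger_gap: 0.0275
grip_force: 69.5
```

Call:
carry_out --series '[{"delta_rot": [0,0,0.05],"travel": [0,0.5,0],"fingers": 1},{"delta_rot": [0,0,0.05],"travel": [0,0.9,0],"fingers": 1},{"delta_rot": [0,0,0.05],"travel": [0,0.9,0],"fingers": 1},{"delta_rot": [0,0,0.05],"travel": [0,0.9,0],"fingers": 1},{"delta_rot": [0,0,0.05],"travel": [0,0.9,0],"fingers": 1}]'

```text
clock: 17.25
tcp_pos: [0.4884, -0.118, 0.1676]
orientation: [-0.001, -0.033, 0.999, 0.001]
wrist_force: [0.6, -0.6, -4.3]
finger_gap: 0.0271
grip_force: 69.4
```

Call:
carry_out --series '[{"delta_rot": [0,0,0.05],"travel": [0,0.9,0],"fingers": 1},{"delta_rot": [0,0,0.05],"travel": [0,0.9,0],"fingers": 1},{"delta_rot": [0,0,0.05],"travel": [0,0.9,0],"fingers": 1},{"delta_rot": [0,0,0.05],"travel": [0,0.9,0],"fingers": 1},{"delta_rot": [0,0,0.05],"travel": [0,0.9,0],"fingers": 1}]'

```text
clock: 17.88
tcp_pos: [0.488, -0.0058, 0.1677]
orientation: [-0.001, -0.046, 0.999, 0.001]
wrist_force: [0.0, 0.3, -4.1]
finger_gap: 0.0271
grip_force: 69.4
```

Call:
carry_out --series '[{"delta_rot": [0,0,0],"travel": [-0.02,0.9,0],"fingers": 1},{"delta_rot": [0,0,0],"travel": [-0.02,0.9,0],"fingers": 1},{"delta_rot": [0,0,0],"travel": [-0.02,0.9,0],"fingers": 1},{"delta_rot": [0,0,0],"travel": [0,0.9,0],"fingers": 1},{"delta_rot": [0,0,0],"travel": [0,0.9,0],"fingers": 1}]'

```text
clock: 18.5
tcp_pos: [0.4861, 0.1064, 0.1677]
orientation: [-0.001, -0.046, 0.999, 0.0]
wrist_force: [0.5, 0.2, -3.2]
finger_gap: 0.0272
grip_force: 69.4
```

Call:
carry_out --series '[{"delta_rot": [0,0,0],"travel": [0,0.9,0],"fingers": 1},{"delta_rot": [0,0,0],"travel": [0,0.9,0],"fingers": 1},{"delta_rot": [0,0,0],"travel": [0,0.9,0],"fingers": 1},{"delta_rot": [0,0,0],"travel": [0,0.45,0],"fingers": 1},{"delta_rot": [0,0,0],"travel": [0,0,0],"fingers": 1}]'

```text
clock: 19.12
tcp_pos: [0.487, 0.1839, 0.1682]
orientation: [-0.001, -0.046, 0.999, -0.0]
wrist_force: [0.5, -0.0, -3.6]
finger_gap: 0.0272
grip_force: 69.6
```

```bash
python3 - <<'E'
from h import *
s=env.get_state(); print(s['tcp_pos'],s['orientation'],s['wrist_force'])
E
```

```text
[0.48698436 0.18391383 0.16819275] [-6.83578702e-04 -4.61742507e-02  9.98933159e-01 -1.26669761e-04] [ 0.45809231 -0.03845868 -3.55346372]
```

Call:
carry_out --series '[{"delta_rot": [0,0,0],"travel": [0.01,0,-0.8],"fingers": 1},{"delta_rot": [0,0,0],"travel": [0,0,-0.8],"fingers": 1},{"delta_rot": [0,0,0],"travel": [0,0,-0.7],"fingers": 1},{"delta_rot": [0,0,0],"travel": [0,0,-0.5],"fingers": 1},{"delta_rot": [0,0,0],"travel": [0,0,-0.16],"fingers": 1}]'

```text
clock: 19.75
tcp_pos: [0.4877, 0.1824, 0.094]
orientation: [-0.001, -0.045, 0.999, -0.0]
wrist_force: [0.0, 0.4, -3.9]
finger_gap: 0.0274
grip_force: 69.7
```

Call:
carry_out --series '[{"delta_rot": [0,0,0],"travel": [0,0,-0.06],"fingers": 1},{"delta_rot": [0,0,0],"travel": [0,0,-0.04],"fingers": 1},{"delta_rot": [0,0,0],"travel": [0,0,0],"fingers": 1}]'

```text
clock: 20.12
tcp_pos: [0.4887, 0.1831, 0.0928]
orientation: [0.0, -0.045, 0.999, 0.0]
wrist_force: [0.4, 0.5, -4.1]
finger_gap: 0.0274
grip_force: 69.7
```

Call:
carry_out --series '[{"delta_rot": [0,0,0],"travel": [0,0,-0.06],"fingers": 1},{"delta_rot": [0,0,0],"travel": [0,0,-0.06],"fingers": 1},{"delta_rot": [0,0,0],"travel": [0,0,0],"fingers": 1}]'

```text
clock: 20.5
tcp_pos: [0.4882, 0.183, 0.0892]
orientation: [-0.0, -0.045, 0.999, 0.0]
wrist_force: [-0.3, -0.1, -4.1]
finger_gap: 0.0274
grip_force: 69.7
```

Call:
carry_out --series '[{"delta_rot": [0,0,0],"travel": [0,0,-0.04],"fingers": 1},{"delta_rot": [0,0,0],"travel": [0,0,0],"fingers": 1}]'

```text
clock: 20.75
tcp_pos: [0.4883, 0.183, 0.0891]
orientation: [0.0, -0.045, 0.999, 0.0]
wrist_force: [-2.8, -1.2, 4.1]
finger_gap: 0.0274
grip_force: 70.6
```

Call:
carry_out --series '[{"delta_rot": [0,0,0],"travel": [0,0,-0.04],"fingers": 1},{"delta_rot": [0,0,0],"travel": [0,0,0],"fingers": 1}]'

```text
clock: 21.0
tcp_pos: [0.4884, 0.183, 0.0891]
orientation: [0.001, -0.045, 0.999, 0.0]
wrist_force: [-6.4, -0.8, 12.5]
finger_gap: 0.0275
grip_force: 71.8
```

Seated. Relieve the push, then open gently.

Call:
carry_out --series '[{"delta_rot": [0,0,0],"travel": [0,0,0.05],"fingers": 1},{"delta_rot": [0,0,0],"travel": [0,0,0],"fingers": 0.2},{"delta_rot": [0,0,0],"travel": [0,0,0],"fingers": -0.1},{"delta_rot": [0,0,0],"travel": [0,0,0],"fingers": -0.5},{"delta_rot": [0,0,0],"travel": [0,0,0],"fingers": -0.5}]' --squeeze 20

```text
clock: 21.62
tcp_pos: [0.4885, 0.183, 0.0885]
orientation: [0.0, -0.045, 0.999, 0.0]
wrist_force: [-0.3, 0.3, -0.5]
finger_gap: 0.0638
grip_force: 0.0
```

Call:
carry_out --series '[{"delta_rot": [0,0,0],"travel": [0,0,0.3],"fingers": -0.5},{"delta_rot": [0,0,0],"travel": [0,0,0.7],"fingers": -0.5},{"delta_rot": [0,0,0],"travel": [0,0,1],"fingers": -0.5},{"delta_rot": [0,0,0],"travel": [0,0,1],"fingers": -0.5},{"delta_rot": [0,0,0],"travel": [0,0,1],"fingers": -0.5}]'

```text
clock: 22.25
tcp_pos: [0.4884, 0.183, 0.19]
orientation: [0.0, -0.045, 0.999, 0.0]
wrist_force: [1.4, 0.2, -1.1]
finger_gap: 0.0643
grip_force: 0.0
```

Call:
carry_out --series '[{"delta_rot": [0,0,0],"travel": [0,-0.5,1],"fingers": -0.5},{"delta_rot": [0,0,0],"travel": [0,-1,0.5],"fingers": -0.5},{"delta_rot": [0,0,0],"travel": [0,-1,0],"fingers": -0.5},{"delta_rot": [0,0,0],"travel": [0,0,0],"fingers": -0.5}]'

```text
clock: 22.75
tcp_pos: [0.4885, 0.1194, 0.2268]
orientation: [0.001, -0.044, 0.999, 0.0]
wrist_force: [-0.7, -0.0, 0.1]
finger_gap: 0.0639
grip_force: 0.0
```

```bash
python3 - <<'E'
from h import *
s=env.get_state(); print(s['tcp_pos'],s['wrist_force'],s['clock'])
b=env.read_camera('scene')['color']; d=env.read_camera('side')['color']; w=env.read_camera('wrist')['color']
f=lambda i,x,y,w=160,h=120:cv2.resize(i[y:y+h,x:x+w,::-1],(400,300))
cv2.imwrite('pics/m6.png',np.vstack([np.hstack([f(b,230,250),f(b,330,150,120,90)]),np.hstack([f(d,250,150),f(w,150,60,400,300)])]))
E
```

```text
[0.48853978 0.11944193 0.22683249] [-0.65615927 -0.04588957  0.14746417] 22.75
```

View pics/m6.png

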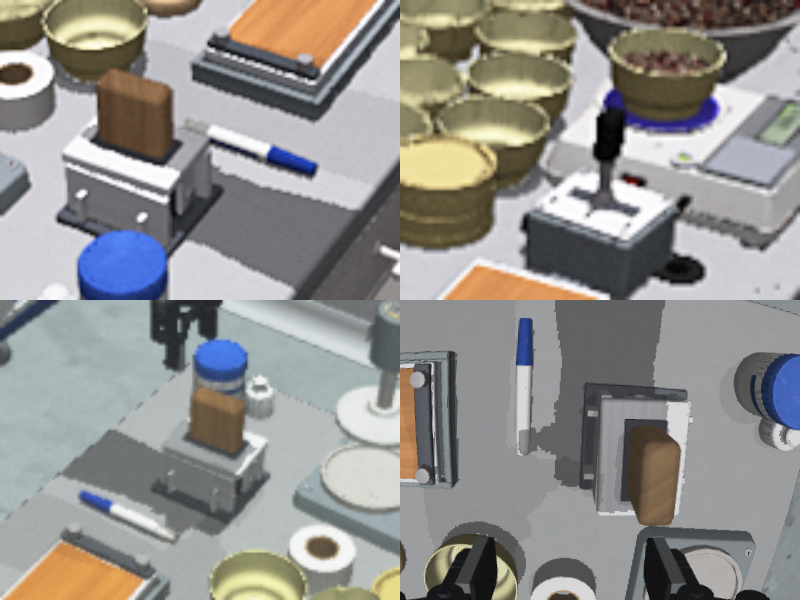

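The roller sits upright in its rest, the lever is upright, and nothing else has moved. Handing in.

```bash
python3 -c "
from workcell import env; print(env.hand_in())"
```

```text
the job is handed in; nothing more can be done
None
```

Job handed in, with no verdict returned: the drive lever is upright in the off notch, the sheet was rolled from the clamp bar to the free end at about 4–5 mm of platen travel (estimated from the wrist force), and the roller is back upright in its rest.

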